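Snap the retaining clip onto the shaft's neck

ROBOT

A 6-joint arm with a two-finger parallel gripper is mounted at the origin on a cart in front of the work surface, level with it; the furniture and walls round the work are solid. World frame = base frame: x ahead of the robot, y to its left, z up, the work surface at z = 0. Lengths are in m, angles in rad, forces in N, time in s.
With the tool pointing down it reaches from about 0.35 to 0.775 m from the base axis. Payload 7.3 kg.
Tool frame: the origin (TCP) lies on the centre line of the jaws, within the pads' length; the fingertips stand 14 mm ahead of it and the grasp point (between the pads) lies 5 mm behind it; z points along the fingers, y is the direction in which the jaws open and shut (so a half turn about z gives the same grasp; the last joint's range is limited). The gripper opens to 92 mm and grips with 3 to 60 N. Pads are 19 mm wide; open, the fingers measure 130 mm over their backs; the gripper's body (75 mm by 190 mm) begins 47 mm behind the grasp point.
Start: joints at [1.033, 0.342, 1.524, -0, 1.275, -0.146], TCP at [0.2, 0.485, 0.241] pointing down, gripper open.
Joint ranges: [-2.53, 2.53], [-0.77, 2.02], [0.04, 2.7], [-1, 4.14], [0.28, 2.66], [-3.11, 3.11]. Speed limits (rad/s): [2.57, 2.57, 3.14, 3.14, 3.14, 3.14].

INTERFACE

Orientations are given as [roll, pitch, yaw] about the fixed x, y, z axes, in that order (R = Rz(yaw) Ry(pitch) Rx(roll)).
In Python, from cell import telemetry, cams, robot gives the robot as it stands.
- The arm moves only by the tool servo_tool, never from a script. Its argument "targets" is text: rows parted by semicolons, each of 4 numbers parted by spaces: the shift along the tool's x, y, z in mm, then the turn about the tool's z in rad. In form: x y z yaw; .... A call has 1 to 20 rows; each row shifts and turns the pose as measured when the row begins, along the tool's axes as they then stand; what a row does not reach is not made up. A row lasts 1/8 s, in which the tool goes at most 62.5 mm and 10.7 degrees, less where a joint would pass 70% of its speed; a pose out of reach is approached as far as the arm can. A call with a gripper value outside its range is refused whole. "hand" is the opening, from 0 (shut) to 1 (fully open), set as the call begins (left out, the last holds). The fingers move at their own pace and stop on an object; "squeeze" is the grip in N (left out, the last holds). Time passes only in rows, so rows that do not move let the fingers close. It gives the time, the measured TCP pose, the force and the opening at its end, in the units of the state.
- telemetry.observe(): the state, without advancing time (a new reading comes with each control period).
- cams.read_camera(name): name is "scene" or "top" or "wrist"; returns a dict with "color" (384x512x3 uint8, red, green, blue), "K" (3x3 intrinsics, pixels), "k1" (the pictures are not rectified: a ray, as slopes to the right and down, at radius r is drawn at 1 + k1 r^2 times it, then the intrinsics apply), "R" (3x3) and "t" (3): a world point X has camera coordinates R X + t. Camera axes: x right, y down, z forward; pixel columns grow to the right and rows downward; lengths in m; the calibration is good to about 2 mm. A picture is of the moment at which its call begins. There is no depth.
- robot.hand_in(): hands the job in, once; it reports no verdict.
Trained networks look in a picture, given as the dict that the camera call returned (one of the last four; its "shot" number tells which), for a name from the list of things; names that differ only in an ending like _2 or _b are one class to them, and where a whole thing is asked for, a point or a joint stands for the part that bears it (a point fixed in the world has none). Each returns a list of dicts, best first, with "score" (0 to 1); they miss things now and then, are a little off and sometimes report something else, mostly with a low value. They report only what shows in the picture. A call takes as long as a camera call.
- cams.cut_out(picture, query): "region" (384x512 bool, what is visible of it) and "extent" ([centre column, centre row, width, height] in pixels, round what is visible of it).
The state is a dict: "time": time; "qpos": joint angles; "qvel": joint speeds; "joint_efforts": joint torques, N m; "tool_pos": TCP position; "tool_rot": TCP orientation; "contact_force": force on the tool from outside, world axes, zero at the start; "torque": the same for the moment, N m; "opening": finger opening in m.
Only numpy, scipy, OpenCV 4.12 (cv2) and the standard library are available. Lean on these libraries where they do the work, as an engineer would, in place of code of your own. Each camera call takes 0.05 s, during which the arm holds its last target.

TASK

Take the larger of the two steel spring clips out of the black rack and push it down, open mouth first, onto the narrow neck in the middle of the shaft on the two black vee blocks until it snaps fully home. Then let go of it. Leave the smaller clip standing in the rack.

Things in the scene. Friction and masses are not known exactly. Their poses are not given: they have to be found in the camera images.
- large_clip: Larger steel spring clip: two sprung jaws, mouth down, flat tab on top. Origin: bore centre; z up, y through its 14 mm thickness (bore axis), x across the mouth. Bore 26 mm, 52 mm wide over flared feet 26.5 mm below origin, throat 17 mm. Grip the tab: 30 (x) by 14 mm (y), 18 to 50 mm above origin. 70 g. A push of about 10 N snaps it on; home, its origin lies on the shaft axis and it grips.
- small_clip: Smaller steel spring clip of the same kind, which stays in the rack: 15 mm bore, 35 mm wide over the feet, 14 mm thick (y), tab only 18 mm wide (x). Origin 26.5 mm above its feet and 50 mm below its tab's top; z up.
- clip_rack: Low black rack, fixed, 178 (x) by 46 mm (y), origin at the centre of its underside on the bench. Two equal pockets at x = -50 and +50 mm, 62 by 16 mm inside, floor 8 mm and wall tops 18 mm above the bench. In each stands a clip, mouth down, its x along the rack's x, origin 34.5 mm above the bench; lift it straight up 20 mm or more to clear the walls.
- neck (a point): Middle of the shaft's narrow neck, on its axis, 57 mm above the bench; y along the shaft, z up. Fixed level steel shaft 200 mm long, 36 mm thick; neck 26 mm thick, 37 mm long, free below down to a 10 mm base plate. Black vee blocks, 34 mm along the shaft, 92 mm across, 62 mm high, stand 66 mm either side of the neck (centres); straps over the shaft there reach 79 mm above the bench.

How it is judged:
At the end, for the whole second after the job is handed in: The large clip is snapped on the neck: bore centre within 5 mm of the shaft axis across it and in height, within 14 mm of the neck middle along it, bore axis within 15 degrees of the shaft, at rest (the tab may point any way). The small clip still stands in the rack (y of large_clip in the frame of neck between -0.014 and 0.014 m and x of large_clip in the frame of neck between -0.005 and 0.005 m and z of large_clip in the frame of neck between -0.005 and 0.005 m and angle between the y axis of large_clip and the y axis of neck, either way round below 0.26 rad and linear speed of large_clip below 0.02 m/s and horizontal distance between small_clip and clip_rack below 0.075 m and angle between small_clip's own z axis and vertical below 0.35 rad and height (world z) of small_clip below 0.045 m); the robot touches nothing.
It fails at once if the small clip is taken out of the rack or knocked out of it (distance of small_clip from where it was at the start of the episode above 0.05 m).
It also fails if it takes over 35 s, if anything falls off the work surface, if the arm or the gripper's body presses on something with over 40 N, if the wrist force passes 120 N, or if a joint passes its speed limit or range.

## Working session

There is one attempt and no reset: what is moved stays moved. The work goes in short steps, Python scripts to look and compute and a tool call to move; the robot and the scene stay as the last step left them, time stands still between calls to the robot, and variables do not carry over. Pictures are saved under pics/ and viewed, and the job is handed in when it is done.

Besides the shell and the picture viewer there is one more tool, called after ">>>" by a JSON object that holds its "method" and its "body". servo_tool: Moves the arm, as the interface text tells. Its arguments: {"type":"object","properties":{"targets":{"type":"string"},"hand":{"type":"number"},"squeeze":{"type":"number"}},"required":["targets"]}

```bash
mkdir -p pics; ls; cat > h.py <<'E'
import numpy as np,cv2
from cell import telemetry,cams,robot
def shot(n,name):
    p=cams.read_camera(n); cv2.imwrite('pics/'+name+'.png',p['color'][:,:,::-1]); return p
def ray(p,u,v):
    K=p['K'];d=np.array([(u-K[0,2])/K[0,0],(v-K[1,2])/K[1,1]]);s=d.copy()
    for _ in range(30): s=d/(1+p['k1']*(s@s))
    R=np.array(p['R']);c=-R.T@np.array(p['t']);w=R.T@np.array([s[0],s[1],1]);return c,w
def atz(p,u,v,z):
    c,w=ray(p,u,v);return c+w*(z-c[2])/w[2]
def proj(p,X):
    q=np.array(p['R'])@np.array(X)+p['t'];s=q[:2]/q[2];s=s*(1+p['k1']*(s@s));K=p['K'];return np.array([K[0,0]*s[0]+K[0,2],K[1,1]*s[1]+K[1,2]])
E
python3 - <<'E'
from h import *
np.set_printoptions(precision=4,suppress=True)
s=telemetry.observe();print(s['time'],s['tool_pos'],s['tool_rot'],s['opening'])
for n in ['top','scene']:
    p=shot(n,n+'0')
    print(n,p['k1'],p['K'].ravel(),ray(p,256,192))
    for q in ['large_clip','small_clip','clip_rack','neck']:
        try:
            for r in cams.cut_out(p,q)[:3]: print(q,r['score'],np.array(r['extent']),r['region'].sum())
        except Exception as e: print(q,e)
E
```

```text
pics
0.0 [0.2003 0.4849 0.24  ] [-3.1401 -0.0002  2.7498] 0.09187758345432004
top 0.01310971683595711 [478.4061   0.     245.2665   0.     478.4061 190.3205   0.       0.
   1.    ] (array([0.2698, 0.0475, 1.3269]), array([ 0.2084, -0.0079, -0.9783]))
large_clip 0.62 [317.6 195.1  18.5  16.9] 154
small_clip 0.65 [352.2 209.2  13.1  12.7] 124
clip_rack 0.9 [331.6 205.3  61.   31.4] 789
neck 0.73 [173.4 179.6  71.4  49.1] 2532
scene -0.01936876243085936 [357.467    0.     257.2402   0.     357.467  196.4999   0.       0.
   1.    ] (array([ 0.1365, -0.5331,  0.5382]), array([ 0.4896,  0.6784, -0.548 ]))
small_clip 0.57 [324.5 277.4  14.3  39.4] 379
clip_rack 0.75 [310.9 275.9  57.6  68.5] 1204
neck 0.59 [218.8 169.4  71.5  57.7] 2311
```

```bash
python3 - <<'E'
import cv2
a=cv2.imread('pics/top0.png');b=cv2.imread('pics/scene0.png')
cv2.imwrite('pics/top0z.png',cv2.resize(a[130:260,120:390],None,fx=2.9,fy=2.9,interpolation=2))
cv2.imwrite('pics/scene0z.png',cv2.resize(b[120:330,160:400],None,fx=2.8,fy=2.8,interpolation=2))
E
```

```text
(no output)
```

View pics/top0z.png

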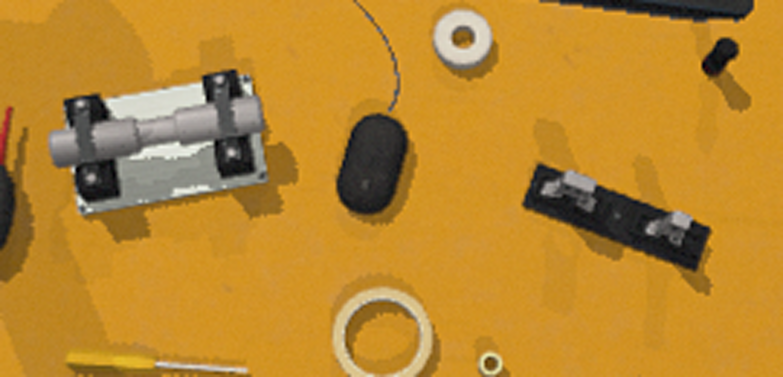

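View pics/scene0z.png

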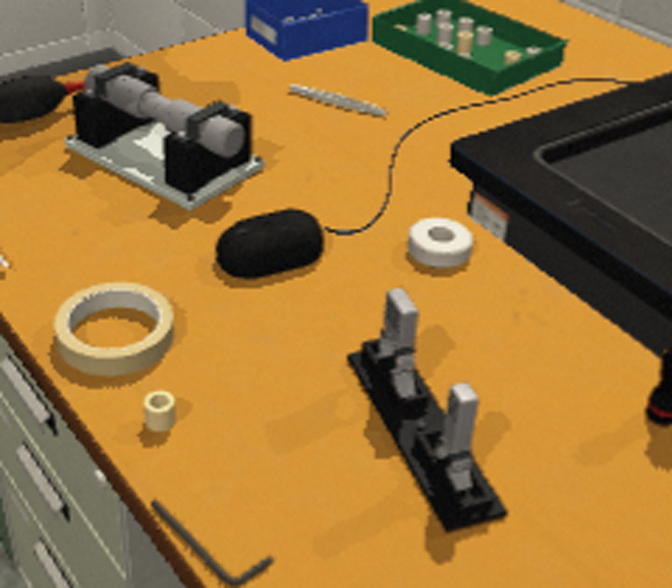

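View pics/top0.png

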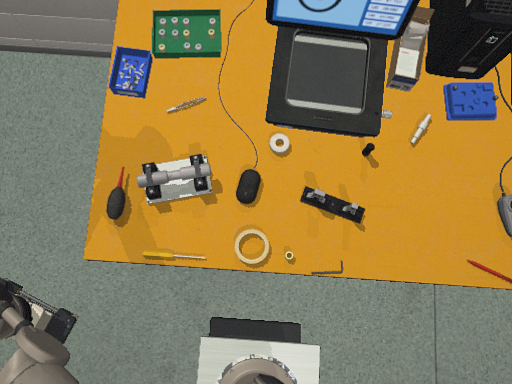

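The top view shows the rack at about (332,205). The wide-tab clip is at its left end, around (318,195), and the small clip is at the right, around (352,209). The shaft runs roughly left-right at (174,177). Next I'll get coarse positions.

```bash
python3 - <<'E'
from h import *
np.set_printoptions(precision=4,suppress=True)
p=cams.read_camera('top')
def fit(q,z,i=0):
    r=cams.cut_out(p,q)[i]['region']; ys,xs=np.nonzero(r)
    pts=np.array([atz(p,u,v,z)[:2] for u,v in zip(xs,ys)],np.float32)
    (c,s,a)=cv2.minAreaRect(pts);print(q,c,s,a, cv2.boxPoints((c,s,a)).ravel())
fit('clip_rack',.018);fit('large_clip',.07);fit('small_clip',.07)
# shaft: pixel in zoom /2.9 + offset
for u,v in [(55,148),(260,113),(157,129),(318-0,0)]:
    print(atz(p,120+u/2.9,130+v/2.9,.057))
for u,v in [(580,182),(683,220)]: print('tab',atz(p,120+u/2.9,130+v/2.9,.0845))
s=cams.read_camera('wrist');print(s['K'][0,0],ray(s,256,192))
E
```

```text
clip_rack (0.5278679132461548, -0.17679086327552795) (0.17657388746738434, 0.04939517378807068) 74.04657745361328 [ 0.4799 -0.2549  0.5273 -0.2685  0.5759 -0.0987  0.5284 -0.0851]
large_clip (0.5429180860519409, -0.12577563524246216) (0.04955323413014412, 0.031176425516605377) 73.75542449951172 [ 0.521  -0.1452  0.551  -0.1539  0.5648 -0.1063  0.5349 -0.0976]Traceback (most recent call last):
  File "<stdin>", line 8, in <module>
  File "<stdin>", line 5, in fit
IndexError: list index out of range
```

```bash
python3 - <<'E'
from h import *
np.set_printoptions(precision=4,suppress=True)
p=cams.read_camera('top')
def P(u,v,z): return atz(p,120+u/2.9,130+v/2.9,z)
a,b,c=P(55,148,.057),P(260,113,.057),P(157,129,.057)
print(a,b,c,np.linalg.norm(a-b),np.degrees(np.arctan2((a-b)[1],(a-b)[0])))
for u,v in [(580,182),(683,220)]: print('tab',P(u,v,.0845))
s=shot('wrist','w0');print(s['K'][0,0],ray(s,256,192))
from scipy.spatial.transform import Rotation as Ro
o=telemetry.observe();R=Ro.from_euler('xyz',o['tool_rot']).as_matrix();c,w=ray(s,256,192)
print('tool frame cam',R.T@(c-o['tool_pos']),R.T@w,R)
E
```

```text
[0.5487 0.3573 0.057 ] [0.5959 0.1681 0.057 ] [0.5736 0.2636 0.057 ] 0.19504089216821427 104.0043323710696
tab [ 0.5441 -0.1321  0.0845]
tab [ 0.5153 -0.2267  0.0845]
271.46293605978906 (array([0.1285, 0.5145, 0.3849]), array([ 0.2683, -0.1218, -0.9557]))
tool frame cam [ 0.0776 -0.0004 -0.1442] [-0.2945 -0.0102  0.9557] [[-0.9242  0.3819  0.0001]
 [ 0.3819  0.9242  0.0001]
 [-0.      0.0001 -1.    ]]
```

View pics/w0.png

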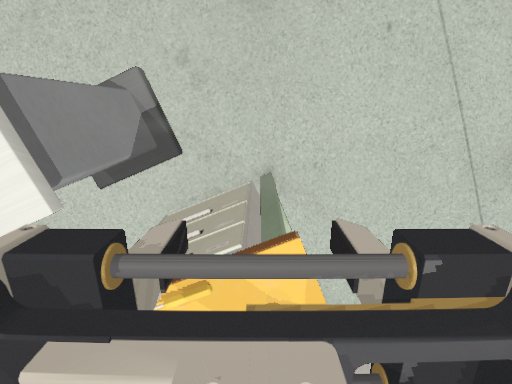

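>>> {"method": "servo_tool", "body": {"targets": "-20 -16 0 0;-46 -37 0 0;-46 -37 0 0;-46 -37 0 0;-46 -37 0 0;-46 -37 0 0;-46 -37 0 0;-46 -37 0 0;-46 -37 0 0;-46 -37 0 0;-46 -37 0 0;-46 -37 0 0;-25 -16 0 0;0 0 0 -0.11;0 0 0 0", "hand": 1}}

```text
time: 2.68
tool_pos: [0.5546, -0.1511, 0.2413]
tool_rot: [3.136, 0.007, 2.862]
contact_force: [-0.1, 0.0, -0.0]
opening: 0.0916
```

```bash
python3 - <<'E'
from h import *
np.set_printoptions(precision=4,suppress=True)
o=telemetry.observe();print(o['time'],o['tool_pos'],o['tool_rot'],o['contact_force'])
p=shot('wrist','w1')
for q in ['large_clip','small_clip','clip_rack']:
    for r in cams.cut_out(p,q)[:3]: print(q,r['score'],np.array(r['extent']),r['region'].sum())
im=p['color'][:,:,::-1].copy()
C=np.array([0.5279,-0.1768]);ex=np.array([np.cos(np.radians(74.05)),np.sin(np.radians(74.05))]);ey=np.array([-ex[1],ex[0]])
def dr(x,y,z,col): u=proj(p,[*(C+x*ex+y*ey),z]);cv2.circle(im,(int(round(u[0])),int(round(u[1]))),2,col,-1)
for sx in(-1,1):
  for sy in (-1,1):
    dr(.089*sx,.023*sy,0.018,(0,0,255)); dr(.05+.015*sx,.007*sy,.0845,(0,255,0)); dr(-.05+.009*sx,.007*sy,.0845,(255,255,0))
cv2.imwrite('pics/w1o.png',cv2.resize(im,None,fx=1.5,fy=1.5))
E
```

```text
2.675 [ 0.5546 -0.1511  0.2413] [3.1364 0.0071 2.8623] [-0.0897  0.0232 -0.0155]
large_clip 0.7 [269.5 159.4  40.8  20.4] 626
small_clip 0.72 [195.5 159.1  34.6  19.2] 490
clip_rack 0.63 [233.8 153.1 125.3  34.6] 2933
```

View pics/w1o.png

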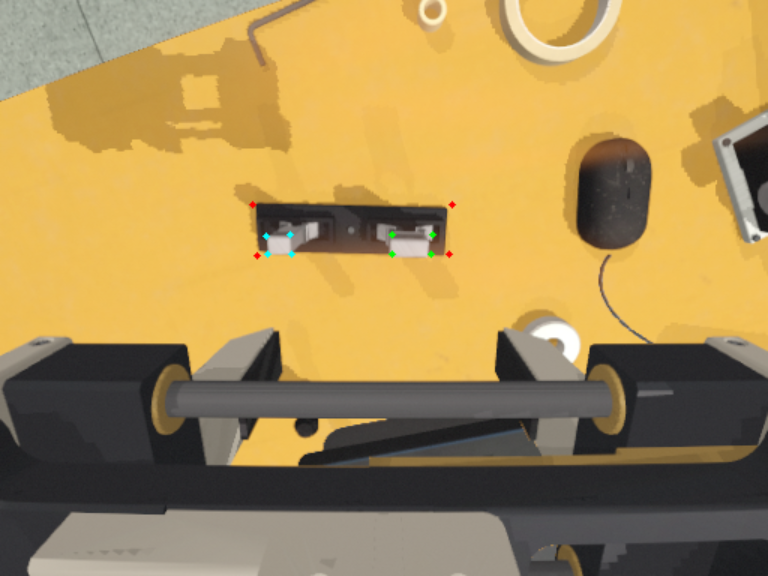

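```bash
cat > m1.py <<'E'
from h import *
np.set_printoptions(precision=4,suppress=True)
p=shot('wrist','w2')
im=cv2.resize(p['color'][120:185,160:310][:,:,::-1],None,fx=5,fy=5,interpolation=cv2.INTER_CUBIC)
cv2.imwrite('pics/w2z.png',im)
for q,z in [('large_clip',.0845),('clip_rack',.0)]:
    r=cams.cut_out(p,q)[0]['region'];ys,xs=np.nonzero(r)
    pts=np.array([atz(p,u,v,z)[:2] for u,v in zip(xs,ys)],np.float32);print(q,cv2.minAreaRect(pts))
E
python3 m1.py
```

```text
large_clip ((0.5368773937225342, -0.13372740149497986), (0.03964860364794731, 0.02247597649693489), 69.77010345458984)
clip_rack ((0.5290291905403137, -0.18006053566932678), (0.18003877997398376, 0.045862361788749695), 73.94304656982422)
```

View pics/w2z.png

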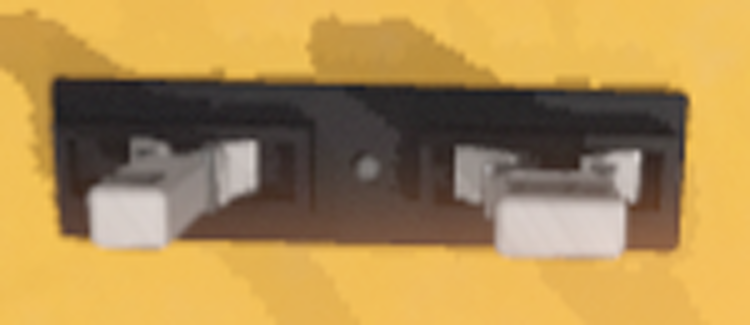

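```bash
python3 - <<'E'
from h import *
np.set_printoptions(precision=4,suppress=True)
p=cams.read_camera('wrist')
f=lambda u,v:atz(p,160+(u+.0)/5-.4,120+v/5-.4,.0845)[:2]
L=f(561,227);S=f(129,217);d=L-S;print(L,S,np.linalg.norm(d),np.degrees(np.arctan2(d[1],d[0])))
e=f(626,228)-f(497,226);print(np.linalg.norm(e),np.linalg.norm(f(561,257)-f(561,196)))
from scipy.spatial.transform import Rotation as Ro
o=telemetry.observe();R=Ro.from_euler('xyz',o['tool_rot']).as_matrix()
print(R, R.T@(np.array([*L,.069])-o['tool_pos']), np.degrees(np.arctan2(R[1,1],R[0,1])))
E
```

```text
[ 0.5439 -0.1314] [ 0.5148 -0.2244] 0.09748341362420537 72.63800933224883
0.02916049743833742 0.014032085429841303
[[-0.9617  0.2741  0.0091]
 [ 0.2741  0.9617  0.0026]
 [-0.0081  0.005  -1.    ]] [0.0169 0.0144 0.1729] 74.0904068576978
```

>>> {"method": "servo_tool", "body": {"targets": "17 14 10 0;0 0 40 0;0 0 40 0;0 0 30 0;0 0 10 0;0 0 0 0;0 0 0 0", "hand": 1}}

```text
time: 3.95
tool_pos: [0.5452, -0.131, 0.1122]
tool_rot: [3.137, 0.016, 2.864]
contact_force: [0.3, 0.0, 0.3]
opening: 0.0918
```

```bash
cat > m2.py <<'E'
from h import *
import sys
from scipy.spatial.transform import Rotation as Ro
np.set_printoptions(precision=4,suppress=True)
X=np.array(eval(sys.argv[1]))
o=telemetry.observe();R=Ro.from_euler('xyz',o['tool_rot']).as_matrix()
print(o['time'],o['tool_pos'],o['tool_rot'],o['contact_force'],o['opening'])
print('shift mm',1000*R.T@(X-o['tool_pos']),'tool y deg',np.degrees(np.arctan2(R[1,1],R[0,1])))
shot('wrist',sys.argv[2]);
E
python3 m2.py .5437,-.1316,.069 w3
```

```text
3.95 [ 0.5452 -0.131   0.1122] [3.1374 0.0158 2.8638] [0.2538 0.0222 0.3332] 0.09181571287407156
shift mm [ 1.993  -1.2301 43.2048] tool y deg 74.08596794012915
```

View pics/w3.png

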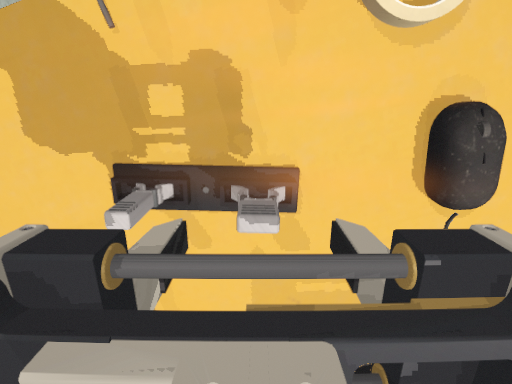

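```bash
python3 - <<'E'
from h import *
p=cams.read_camera('wrist')
cv2.imwrite('pics/w3z.png',cv2.resize(p['color'][170:250,190:330][:,:,::-1],None,fx=5,fy=5,interpolation=2))
for X in [.5437,-.1316]: pass
u=proj(p,[.5437,-.1316,.0845]);print(u,(u-[190,170])*5)
E
```

```text
[257.55886625 223.76998231] [337.79433123 268.84991154]
```

View pics/w3z.png

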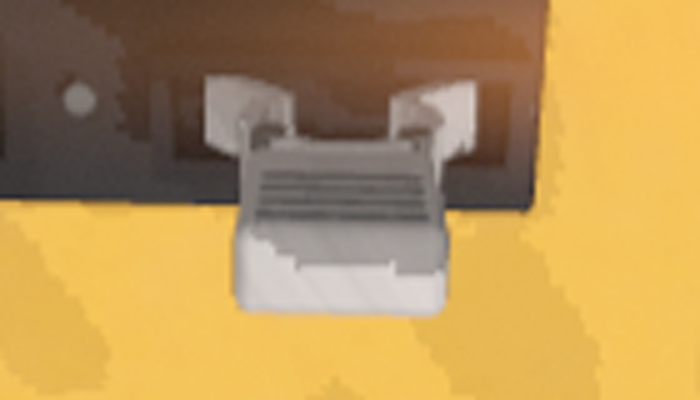

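>>> {"method": "servo_tool", "body": {"targets": "2 -1 10 0;0 0 15 0;0 0 13 0;0 0 5 0;0 0 0 0", "hand": 1}}

```text
time: 4.68
tool_pos: [0.5437, -0.1316, 0.0666]
tool_rot: [3.137, 0.017, 2.864]
contact_force: [0.2, 0.2, 0.3]
opening: 0.0919
```

```bash
python3 m2.py .5437,-.1316,.069 w4
```

```text
4.675 [ 0.5437 -0.1316  0.0666] [3.1374 0.0167 2.8635] [0.151  0.2451 0.3277] 0.09188911663446461
shift mm [-0.0141 -0.0198 -2.4032] tool y deg 74.07134621624778
```

>>> {"method": "servo_tool", "body": {"targets": "0 0 -4 0;0 0 0 0;0 0 0 0;0 0 0 0;0 0 0 0;0 0 0 0;0 0 0 0;0 0 0 0", "hand": 0, "squeeze": 50}}

```text
time: 5.72
tool_pos: [0.5445, -0.1319, 0.0724]
tool_rot: [3.138, 0.02, 2.864]
contact_force: [0.1, -0.5, 0.4]
opening: 0.0297
```

```bash
python3 m2.py .5437,-.1316,.069 w5
```

```text
5.725 [ 0.5445 -0.1319  0.0724] [3.1378 0.0196 2.8637] [ 0.0704 -0.4738  0.445 ] 0.02970696048706439
shift mm [0.9495 0.0098 3.4017] tool y deg 74.08200796859775
```

View pics/w5.png

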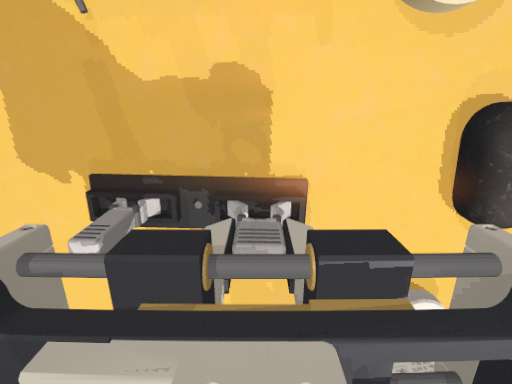

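>>> {"method": "servo_tool", "body": {"targets": "0 0 -5 0;0 0 -15 0;0 0 -30 0;0 0 -40 0;0 0 -40 0;0 0 -20 0;0 0 0 0"}}

```text
time: 6.65
tool_pos: [0.5413, -0.1315, 0.2324]
tool_rot: [3.138, 0.023, 2.864]
contact_force: [0.1, -0.4, -0.7]
opening: 0.0296
```

```bash
python3 m2.py .5736,.2636,.23 w6; python3 -c "
from h import *
print(telemetry.observe()['qpos']);shot('scene','s6')"
```

```text
6.65 [ 0.5413 -0.1315  0.2324] [3.1381 0.0227 2.8637] [ 0.1378 -0.401  -0.7381] 0.029626322655252453
shift mm [ 77.3343 388.8415   1.9823] tool y deg 74.08298636732385
[-0.37915863  0.39568843  1.46964078  0.00608763  1.25581701 -1.67391824]
```

View pics/w6.png

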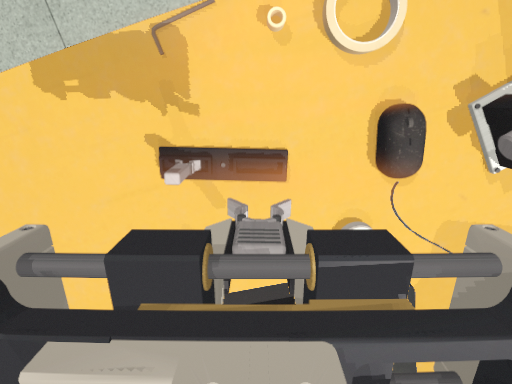

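View pics/s6.png

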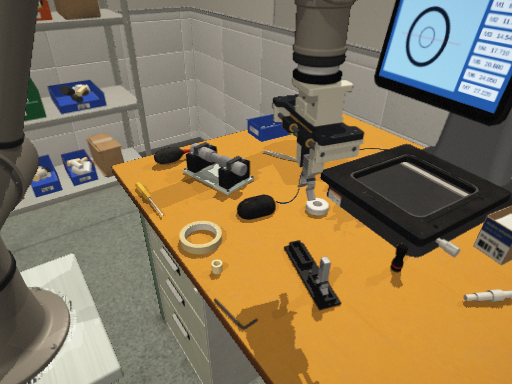

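>>> {"method": "servo_tool", "body": {"targets": "4 20 0 0;9 43 0 0;9 43 0 0;9 43 0 0;9 43 0 0;9 43 0 0;9 43 0 0;9 43 0 0;7 35 0 0;4 20 0 0;0 0 0 0.175;0 0 0 0.175;0 0 0 0.175;0 0 0 0.175;0 0 0 0.175;0 0 0 0.175;0 0 0 0"}}

```text
time: 8.88
tool_pos: [0.5563, 0.2756, 0.2114]
tool_rot: [-3.124, 0.0, 1.784]
contact_force: [-1.0, -0.4, -0.7]
opening: 0.0294
```

```bash
python3 m2.py .5736,.2636,.23 w7
```

```text
8.875 [0.5563 0.2756 0.2114] [-3.124   0.0002  1.784 ] [-0.96   -0.4323 -0.6948] 0.029419615325123424
shift mm [-15.3482  14.0077 -18.8917] tool y deg 12.216511016802269
```

View pics/w7.png

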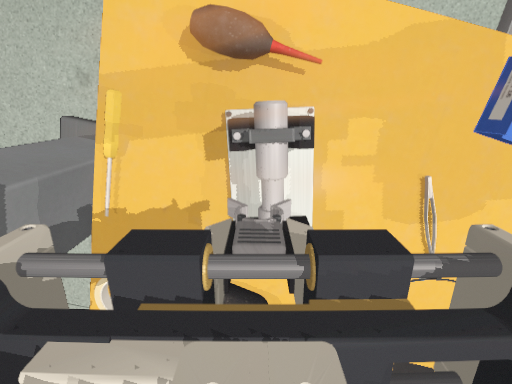

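>>> {"method": "servo_tool", "body": {"targets": "-35 14 -10 0;-40 0 0 0;-20 0 0 0;0 0 0 0;0 0 0 0"}}

```text
time: 9.55
tool_pos: [0.5906, 0.1847, 0.2199]
tool_rot: [-3.121, -0.0, 1.803]
contact_force: [0.4, 0.8, -0.9]
opening: 0.0299
```

```bash
python3 m2.py .5736,.2636,.23 w8; python3 - <<'E'
from h import *
import cv2
a=cv2.imread('pics/w8.png');cv2.imwrite('pics/w8z.png',cv2.resize(a[60:240,150:360],None,fx=3.3,fy=3.3,interpolation=2))
p=cams.read_camera('wrist')
for q in ['neck','large_clip']:
    for r in cams.cut_out(p,q)[:2]: print(q,r['score'],r['extent'])
E
```

```text
9.55 [0.5906 0.1847 0.2199] [-3.1211 -0.0005  1.8033] [ 0.3932  0.8494 -0.9348] 0.02990154633232077
shift mm [ 80.6485   1.4551 -10.0632] tool y deg 13.320403263301511
neck 0.68 [262.4, 100.5, 94.3, 198.3]
large_clip 0.96 [257.5, 223.8, 65.4, 56.5]
```

View pics/w8z.png

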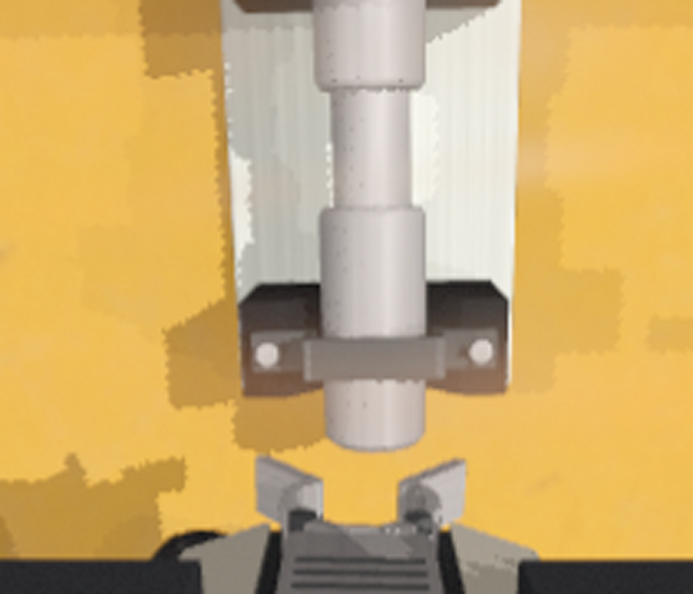

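```bash
python3 - <<'E'
from h import *
from scipy.spatial.transform import Rotation as Ro
np.set_printoptions(precision=4,suppress=True)
p=cams.read_camera('wrist')
f=lambda u,v,z=.057:atz(p,150+(u-1.15)/3.3,60+(v-1.15)/3.3,z)[:2]
for y,a,b in [(20,313,426),(70,315,425),(110,331,411),(150,332,411),(195,334,411),(220,321,425),(300,323,426),(430,328,424)]:
    A,B=f(a,y),f(b,y);print(y,(A+B)/2,np.linalg.norm(A-B))
P=[ (f(a,y)+f(b,y))/2 for y,a,b in [(20,313,426),(70,315,425),(110,331,411),(150,332,411),(195,334,411),(220,321,425),(300,323,426),(430,328,424)]]
P=np.array(P);l=cv2.fitLine(P.astype(np.float32),2,0,.01,.01).ravel();print(l,np.degrees(np.arctan2(l[1],l[0])))
n1,n2=f(371,89,.075),f(372,209,.075);print('neck ends (z75)',n1,n2,np.linalg.norm(n1-n2))
# line at tops; end of shaft
m=(n1+n2)/2
d=l[:2];c=l[2:]+d*((m-l[2:])@d);print('neck mid',c)
o=telemetry.observe();R=Ro.from_euler('xyz',o['tool_rot']).as_matrix()
# feet tips of clip: crop px (266,510)?,(466,..)
print(R)
def inTool(u,v,zt): # intersect at tool z = zt
    cc,w=ray(p,150+(u-1.15)/3.3,60+(v-1.15)/3.3); cc=R.T@(cc-o['tool_pos']);w=R.T@w; return cc+w*(zt-cc[2])/w[2]
for z in (.0645,): print([inTool(u,v,z) for u,v in [(256,456),(466,458),(256,510),(466,512)]])
E
```

```text
20 [0.5615 0.3018] 0.03582981108861974
70 [0.5651 0.2873] 0.035349012724249805
110 [0.5683 0.2755] 0.025990400112316684
150 [0.5714 0.2634] 0.025955126238867095
195 [0.5751 0.2495] 0.025626411876433712
220 [0.5771 0.2416] 0.03486765635057104
300 [0.5839 0.2155] 0.03537342389633269
430 [0.5954 0.1704] 0.034365382069595156
[ 0.2505 -0.9681  0.5747  0.2506] -75.490715
neck ends (z75) [0.5673 0.2805] [0.5759 0.2459] 0.0356651196510179
neck mid [0.5715 0.2632]
[[-0.2301  0.973  -0.0197]
 [ 0.9732  0.2301 -0.0045]
 [ 0.0001 -0.0202 -0.9998]]
[array([ 0.0077, -0.0266,  0.0645]), array([0.0072, 0.025 , 0.0645]), array([-0.0066, -0.027 ,  0.0645]), array([-0.0071,  0.0255,  0.0645])]
```

>>> {"method": "servo_tool", "body": {"targets": "25 1 0 -0.02;35 0 0 0;20 0 0 0;0 0 20 0;0 0 20 0;0 0 5 0;0 0 0 0"}}

```text
time: 10.68
tool_pos: [0.5705, 0.2672, 0.1749]
tool_rot: [-3.124, 0.0, 1.828]
contact_force: [-0.4, -0.4, -1.3]
opening: 0.0294
```

```bash
python3 m2.py .5730,.2636,.16 w9;  python3 - <<'E'
from h import *
a=cv2.imread('pics/w9.png');cv2.imwrite('pics/w9z.png',cv2.resize(a[80:260,150:360],None,fx=3.3,fy=3.3,interpolation=2))
E
```

```text
10.675 [0.5705 0.2672 0.1749] [-3.1236  0.0003  1.8281] [-0.4195 -0.4321 -1.2812] 0.029416603787790593
shift mm [-4.0811  1.7877 14.8638] tool y deg 14.741365332997859
```

View pics/w9z.png

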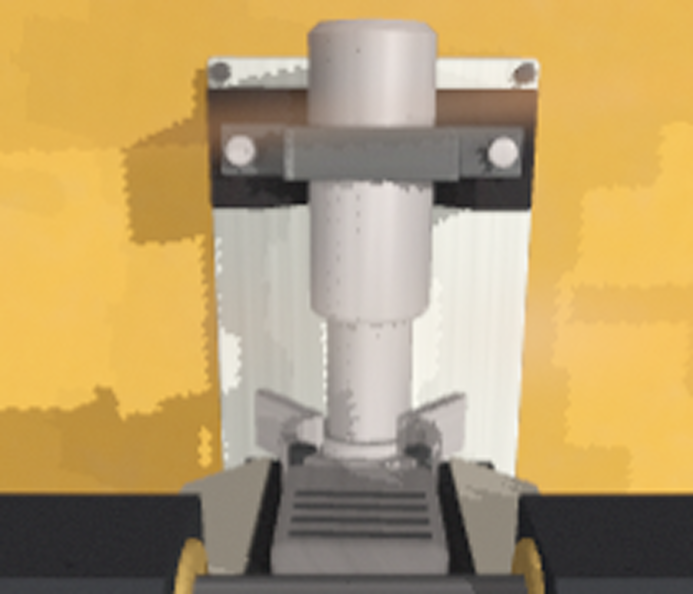

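>>> {"method": "servo_tool", "body": {"targets": "-4 2 8 0;0 0 10 0;0 0 10 0;0 0 8 0;0 0 3 0;0 0 0 0"}}

```text
time: 11.48
tool_pos: [0.5737, 0.263, 0.1343]
tool_rot: [-3.125, 0.0, 1.827]
contact_force: [0.1, 0.2, -0.8]
opening: 0.0292
```

```bash
python3 m2.py .5730,.2636,.095 w10;  python3 - <<'E'
from h import *
a=cv2.imread('pics/w10.png');cv2.imwrite('pics/w10z.png',cv2.resize(a[80:260,150:360],None,fx=3.3,fy=3.3,interpolation=2))
E
```

```text
11.475 [0.5737 0.263  0.1343] [-3.1255  0.0003  1.8273] [ 0.1186  0.1807 -0.8354] 0.029226452419943243
shift mm [ 0.7309  0.0822 39.3365] tool y deg 14.694241808615583
```

View pics/w10z.png

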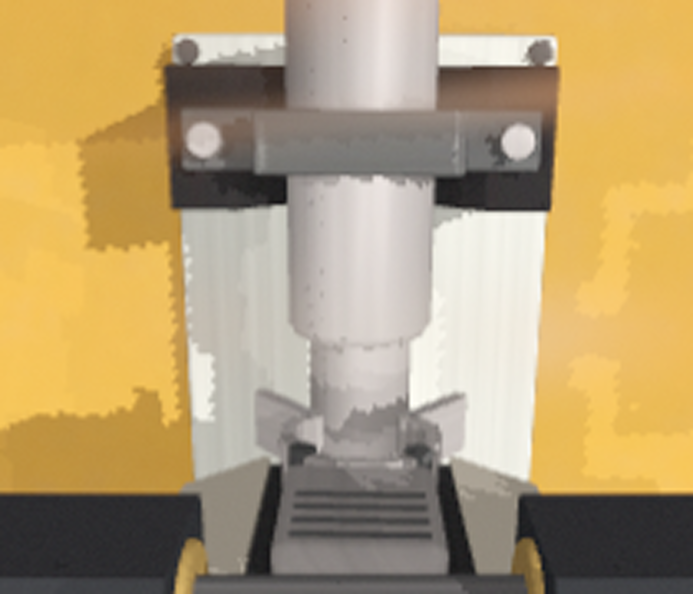

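>>> {"method": "servo_tool", "body": {"targets": "0 0 6 0;0 0 6 0;0 0 5 0;0 0 4 0;0 0 4 0", "squeeze": 60}}

```text
time: 12.15
tool_pos: [0.5746, 0.2635, 0.1118]
tool_rot: [-3.131, 0.0, 1.828]
contact_force: [-2.2, -1.3, 12.5]
opening: 0.0296
```

```bash
python3 m2.py .5730,.2636,.095 w11
```

```text
12.15 [0.5746 0.2635 0.1118] [-3.1308  0.0001  1.8276] [-2.1536 -1.271  12.4629] 0.029581171231992536
shift mm [ 0.5106 -1.3885 16.7829] tool y deg 14.715685302636489
```

>>> {"method": "servo_tool", "body": {"targets": "0 -1 4 0;0 0 4 0;0 0 4 0;0 0 4 0"}}

```text
time: 12.7
tool_pos: [0.5735, 0.2634, 0.0992]
tool_rot: [-3.134, -0.0, 1.828]
contact_force: [-1.7, -1.0, 0.0]
opening: 0.0297
```

```bash
python3 m2.py .5730,.2636,.095 w12
```

```text
12.7 [0.5735 0.2634 0.0992] [-3.1336 -0.0001  1.8281] [-1.7087 -1.0469  0.0059] 0.02971125399539737
shift mm [ 0.2892 -0.4363  4.2212] tool y deg 14.741198543015082
```

View pics/w12.png

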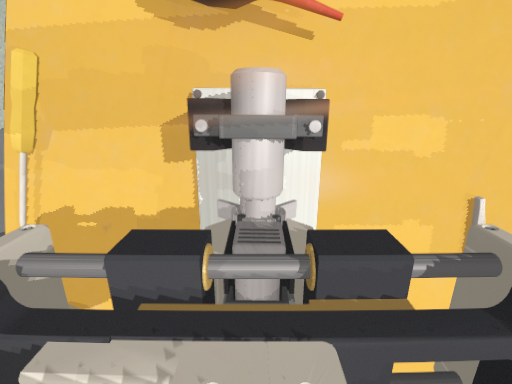

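>>> {"method": "servo_tool", "body": {"targets": "0 0 3 0;0 0 3 0;0 0 3 0"}}

```text
time: 13.12
tool_pos: [0.5729, 0.2633, 0.0941]
tool_rot: [-3.134, 0.0, 1.828]
contact_force: [-9.8, -3.6, 23.9]
opening: 0.0292
```

```bash
python3 m2.py .5730,.2636,.095 w13
```

```text
13.125 [0.5729 0.2633 0.0941] [-3.1335  0.0002  1.8284] [-9.8445 -3.5863 23.9208] 0.02919841704086459
shift mm [ 0.261   0.1593 -0.9289] tool y deg 14.761554618971873
```

>>> {"method": "servo_tool", "body": {"targets": "0 0 0 0;0 0 0 0;0 0 0 0;0 0 0 0;0 0 0 0", "hand": 0.8}}

```text
time: 13.8
tool_pos: [0.5743, 0.2636, 0.094]
tool_rot: [-3.137, 0.0, 1.828]
contact_force: [0.6, 0.2, -0.3]
opening: 0.0722
```

>>> {"method": "servo_tool", "body": {"targets": "0 0 -10 0;0 0 -25 0;0 0 -40 0;0 0 -40 0;-30 0 -30 0;-40 0 0 0;-30 0 0 0;0 0 0 0"}}

```text
time: 14.8
tool_pos: [0.6015, 0.1652, 0.2492]
tool_rot: [3.141, 0.001, 1.83]
contact_force: [0.4, 0.2, -0.7]
opening: 0.0738
```

```bash
python3 m2.py .5730,.2636,.095 w14;  python3 - <<'E'
from h import *
np.set_printoptions(precision=4,suppress=True)
p=cams.read_camera('wrist')
for q in ['large_clip','neck']:
    for r in cams.cut_out(p,q)[:2]: print(q,r['score'],r['extent'])
a=cv2.imread('pics/w14.png');cv2.imwrite('pics/w14z.png',cv2.resize(a[20:240,140:370],None,fx=2.7,fy=2.7,interpolation=2))
b=shot('scene','s14')['color'][:,:,::-1];cv2.imwrite('pics/s14z.png',cv2.resize(b[130:330,160:360],None,fx=3,fy=3,interpolation=2))
print(proj(p,[.5715,.2632,.107]))
E
```

```text
14.8 [0.6015 0.1652 0.2492] [3.141  0.0011 1.8299] [ 0.4239  0.2431 -0.7433] 0.07378046589015512
shift mm [102.5571  -2.4319 154.1289] tool y deg 14.84777675311561
large_clip 0.83 [255.7, 84.8, 42.2, 24.6]
large_clip 0.32 [258.2, 87.2, 85.9, 174.3]
neck 0.72 [256.6, 88.1, 83.7, 174.9]
[255.9547  83.2692]
```

View pics/w14z.png

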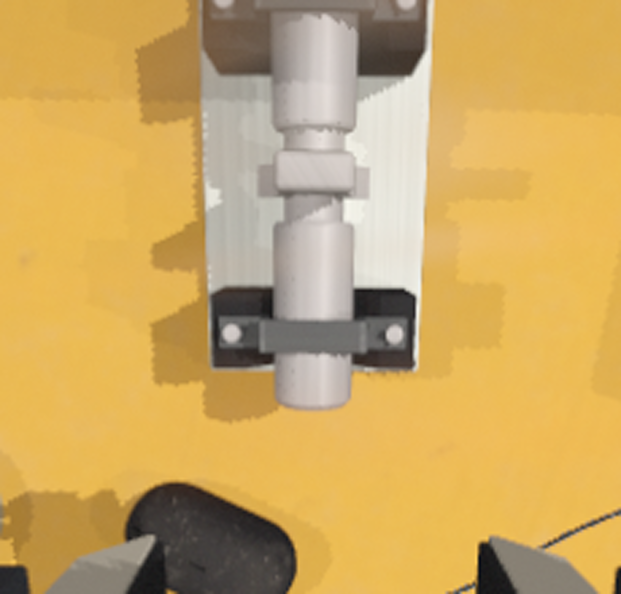

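View pics/s14z.png

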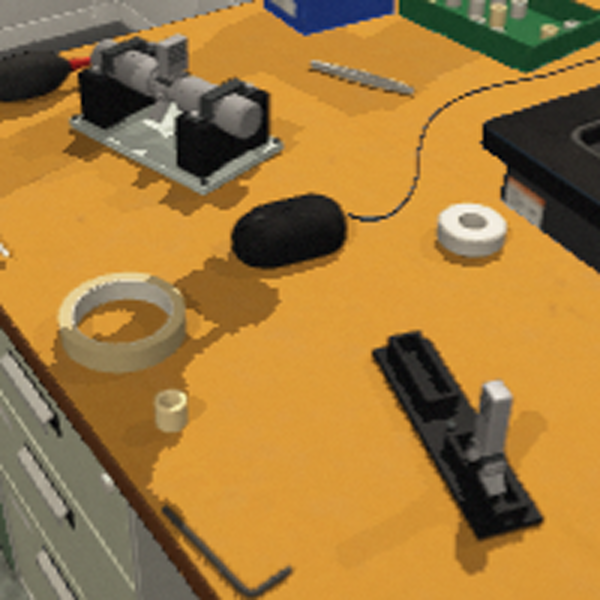

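```bash
python3 - <<'E'
from h import *
p=cams.read_camera('scene');b=p['color'][:,:,::-1];b=cv2.resize(b[130:190,180:250],None,fx=9,fy=9,interpolation=2)
C=np.array([.5715,.2632]);a=np.radians(14.5);ex=np.array([np.cos(a),np.sin(a)]);ey=np.array([-ex[1],ex[0]])
for z,col in ((.107,(0,255,0)),(.115,(0,0,255))):
  for sx in(-1,1):
    for sy in(-1,1):
      u=(proj(p,[*(C+.015*sx*ex+.007*sy*ey),z])-[180,130])*9+4;cv2.circle(b,tuple(int(k) for k in u),4,col,-1)
cv2.imwrite('pics/s15z.png',b)
E
```

```text
(no output)
```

View pics/s15z.png

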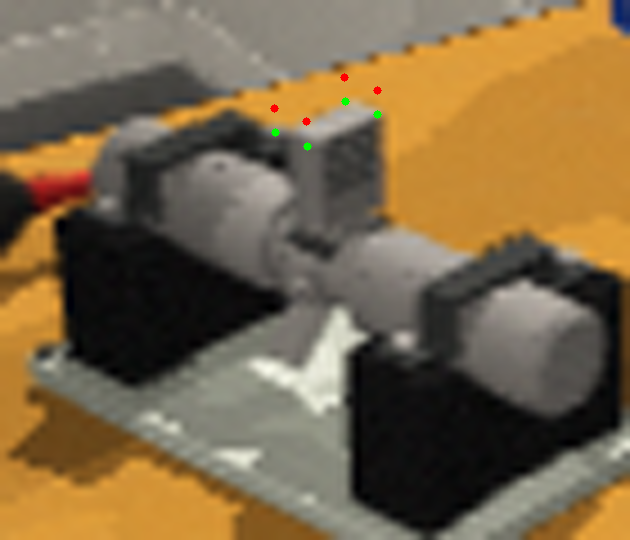

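The tab's top corners match the model for a seated clip (green), so it is fully home. The small clip is still standing in the rack.

```bash
python3 -c "
from cell import robot;print(robot.hand_in())"
```

```text
the job is handed in; nothing more can be done
None
```

I took the large clip out of the rack by its tab and pushed it down onto the neck. It snapped home, and I let go, backed the gripper away and handed the job in at about 15 s.

- **Snap:** the push read about 12 N at first contact, then fell to about 0 N as the clip passed over. It rose to 24 N at the bottom, with the tool within 1 mm of the height I had worked out for a seated clip.
- **Position:** after letting go, the tab's top matched its predicted home position to a pixel or two in the wrist and scene pictures.
- **Small clip:** the scene picture shows it still standing in its pocket.
- **Gripper:** it was open and well clear of everything.

No check failed. The top and wrist cameras put the neck about 2 mm apart, which is within the stated calibration; I used the wrist reading.

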